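Feed a pressed cap through the parts chute flap

TASK

Push the round pressed steel cap along the chute's feed table, in under the hanging flap, until it goes over the edge behind the flap and slides down into the chute; then draw the fingers back out so that the flap swings fully shut. Push gently and steadily with the fingertips: do not pinch the cap, pick it up or flick it, and leave the die ring, the oil bottle and the wrench where they are.

Things in the scene. Friction and masses are not known exactly. Their poses are not given: they have to be found in the camera images.
- cap: Round plain steel cap, a solid-topped disc 76 mm across and 26 mm high, about 0.25 kg, lying flat on the feed table. Origin at the centre of its underside, z up.
- chute: Fixed sheet-metal parts chute on the bench. Origin on the bench right under the flap's hinge line, mid-width; x points from the feed side into the chute (within 0.25 rad of world x), y across, z up. At x = 0 a fixed hinge rod 8 mm thick, carrying the flap, crosses between two upright cheeks that stand 98 mm apart, 143 mm high, from x = -25 to 50 mm.
- table_end (a point): Middle of the feed table's open end towards the robot, on its top. The level dark steel table, 75 mm above the bench and 226 mm wide, runs from here (chute x = -190 mm) to the lip (x = 25 mm). The cap starts on it at x -135 to -95 mm, within 40 mm of the middle. No rail across this end.
- throat (a point): Middle of the throat between the cheeks' near edges, on the table's top, chute x = -25 mm. Guide rails 14 mm high, 4 mm thick, stand on the table along both sides (y = +-111 mm) and from x = -134 mm run straight together to the throat, 98 mm wide between faces.
- hinge (a point): Middle of the flap's hinge rod, 131 mm above the bench and 56 mm above the feed table; 52 mm is clear under the rod. Fingers leaned 10 to 25 degrees, tips leading and hand behind, reach in under it.
- lip (a point): Middle of the far edge of the feed table, on its top, 25 mm behind the hinge line. Here a slippery ramp 98 mm wide falls at 32 degrees to a pocket floor 6 mm above the bench (chute x = 135 to 245 mm), with walls 90 to 100 mm high, open on top. Once the cap's centre is past this edge it tips and slides down by itself.
- flap (a joint): Angle of the plain steel flap (92 mm wide, 44 mm from hinge line to lower edge, 0.1 kg), rad: 0 hanging shut, growing as its lower edge swings inward to at most 1.45. It opens only inwards, moves freely, falls shut by its own weight, and its lower edge hangs 12 mm above the feed table.
- die_ring: Black steel ring, 90 mm across, 62 mm hole, 36 mm high, on the bench beside the chute; leave alone. Origin at the centre of its underside.
- oil: White oil bottle, 60 mm across, 130 mm high, on the bench beside the chute; leave alone. Origin at the centre of its underside.
- wrench: Steel wrench 170 mm long lying on the bench beside the chute; leave alone. Origin at the middle of its underside, x along it.
Mind the look-alikes: they are no part of the job. What is shaped like the cap but brown, pink or purple is not meant.

How it is judged:
By the outcome, as a careful person would: the job done as asked, in the order asked, and still so for the second after the job is handed in, with the robot touching nothing.
It also fails if it takes over 48 s, if anything falls off the work surface, if the arm or the gripper's body presses on something with over 40 N, if the wrist force passes 120 N, or if a joint passes its speed limit or range.

ROBOT

A 6-joint arm with a two-finger parallel gripper is mounted at the origin on the work surface. World frame = base frame: x ahead of the robot, y to its left, z up, the work surface at z = 0. Lengths are in mm, angles in rad, forces in N, time in s.
With the tool pointing down it reaches from about 400 to 925 mm from the base axis. Payload 12.5 kg.
Tool frame: the origin (TCP) lies at the very end of the fingers, on their centre line; the grasp point (between the pads) lies 19 mm behind it; z points along the fingers, y is the line along which they close (so a half turn about z gives the same grasp; the last joint's range is limited). The gripper opens to 95 mm and grips with 3 to 60 N. Pads are 20 mm wide; open, the fingers measure 119 mm over their backs; the gripper's body (75 mm by 180 mm) begins 59 mm behind the grasp point.
Start: joints at [1.143, 0.491, 1.559, -0, 1.092, -0.106], TCP at [197.655, 592.941, 214.661] pointing down, gripper open.
Joint ranges: [-3.1, 3.1], [-0.84, 2.19], [0.05, 2.79], [-1.13, 4.28], [0.06, 2.93], [-2.69, 2.69]. Speed limits (rad/s): [2.22, 2.22, 2.79, 3.14, 3.14, 3.14].

INTERFACE

Orientations are given as [roll, pitch, yaw] about the fixed x, y, z axes, in that order (R = Rz(yaw) Ry(pitch) Rx(roll)).
In Python, from cell import state, imaging, env, spot_in, mark_of gives the robot as it stands. The module is installed in compiled form; this text tells all that it offers.
- The arm moves only by the tool step_arm, never from a script. Its argument "increments" is a list of rows, each an object with "slide": the shift along the tool's x, y, z in m, a list of three; "roll": the turn about the tool's z in rad. A call has 1 to 5 rows; each row is the pose to reach, as a shift and turn from the pose commanded when the call began, along the tool's axes at that moment; what a row does not reach only later rows make up. A row lasts 1/8 s, in which the tool goes at most 62.5 mm and 10.7 degrees, less where a joint would pass 70% of its speed; a pose out of reach is approached as far as the arm can. A call with a gripper value outside its range is refused whole. "fingers" is the opening, from 0 (shut) to 1 (fully open), set as the call begins (left out, the last holds). The fingers move at their own pace and stop on an object; the grip force is fixed at half the most. Time passes only in rows, so rows that repeat a pose let the fingers close. It gives the time, the measured TCP pose, the force, the opening and the grip force at its end, in the units of the state.
- state(): the state, without advancing time (a new reading comes with each control period).
- imaging.read_camera(name): name is "side" or "top"; returns a dict with "color" (420x560x3 uint8, red, green, blue), "z_map" (420x560 float32, mm along the optical axis (not along the pixel's ray), 0 where there is no reading), "intrinsics" (3x3 intrinsics, pixels), "distortion" ([k1, k2, p1, p2, k3] as OpenCV has them; the pictures are not rectified), "camera_from_world" (4x4, takes a point from world to camera coordinates). Camera axes: x right, y up, looking along -z (the intrinsics and any distortion apply to the point x, -y, -z); pixel columns grow to the right and rows downward; lengths in mm; the calibration is good to about 2 mm. A picture is of the moment at which its call begins.
- env.job_done(): hands the job in; it is judged then, once.
Trained networks look in the newest picture that a camera, given by its name, has taken for a name from the list of things; names that differ only in an ending like _2 or _b are one class to them, and where a whole thing is asked for, a point or a joint stands for the part that bears it (a point fixed in the world has none). Each returns a list of dicts, best first, with "confidence" (0 to 1); they miss things now and then, are a little off and sometimes report something else, mostly with a low value. They report only what shows in the picture. A call takes as long as a camera call. They do not tell look-alikes from the thing itself.
- spot_in(camera, target): "bbox" ([left, top, right, bottom] in pixels, round what is visible of it).
- mark_of(camera, target): "uv" ([column, row] in pixels: a listed point, or the origin of a listed thing).
The state is a dict: "t": time; "joints": joint angles; "qvel": joint speeds; "tau": joint torques, N m; "eef_pos": TCP position; "tcp_rot": TCP orientation; "ft_force": force on the tool from outside, world axes, zero at the start; "moment": the same for the moment, N m; "opening": opening from 0.0 (shut) to 1.0 (fully open); "grip_force": force on a finger pad.
Only numpy, scipy, OpenCV 4.12 (cv2) and the standard library are available. Lean on these libraries where they do the work, as an engineer would, in place of code of your own. Each camera call takes 0.05 s, during which the arm holds its last target. There are 200 camera calls.

## Working session

There is one attempt and no reset: what is moved stays moved. The work goes in short steps, Python scripts to look and compute and a tool call to move; the robot and the scene stay as the last step left them, time stands still between calls to the robot, and variables do not carry over. Pictures are saved under pics/ and viewed, at most 10 in all, crops included, and the job is handed in when it is done.

Besides the shell and the picture viewer there is one more tool, called after "Call:" in YAML: its name, and indented under it one key for each argument. step_arm: Moves the arm, as the interface text tells. Its arguments: {"type":"object","properties":{"increments":{"type":"array"},"fingers":{"type":"number"}},"required":["increments"]}

```bash
mkdir -p pics
cat > h.py <<'E'
import numpy as np, cv2
from cell import state, imaging, env, spot_in, mark_of
from scipy.spatial.transform import Rotation as R
def ray(c,uv):
    p=cv2.undistortPoints(np.array([[uv]],float),np.array(c["intrinsics"]),np.array(c["distortion"]))[0,0]
    T=np.linalg.inv(np.array(c["camera_from_world"])); d=T[:3,:3]@np.array([p[0],-p[1],-1]); return T[:3,3],d
def at_z(c,uv,z):
    o,d=ray(c,uv); return o+d*(z-o[2])/d[2]
def at_depth(c,uv):
    o,d=ray(c,uv); u,v=map(int,np.round(uv)); return o+d*np.median(c["z_map"][v-1:v+2,u-1:u+2])
E
python3 - <<'E'
from h import *
np.set_printoptions(precision=1,suppress=True)
Z=dict(table_end=75,throat=75,hinge=131,lip=75,chute=0,cap=75,die_ring=0,oil=0,wrench=0)
for n in("top","side"):
    c=imaging.read_camera(n); cv2.imwrite(f"pics/{n}1.png",c["color"][:,:,::-1])
    for k,z in Z.items():
        for m in mark_of(n,k)[:3]: print(n,k,m["confidence"],np.array(m["uv"]),at_z(c,m["uv"],z),at_depth(c,m["uv"]))
s=state();print(s["t"],s["eef_pos"],s["tcp_rot"],s["ft_force"],s["opening"])
print(R.from_euler("xyz",s["tcp_rot"]).as_matrix())
E
```

```text
top table_end 0.69 [287.9 236.7] [487.2 -70.6  75. ] [486.3 -73.    0.3]
top table_end 0.48 [302.4 153.3] [ 680.  -100.6   75. ] [676.  -99.2  97.8]
top throat 0.85 [299.4 162.4] [658.6 -94.   75. ] [658.7 -94.   74.6]
top hinge 0.56 [300.4 147.5] [682.8 -92.6 131. ] [681.8 -92.3 135.7]
top lip 0.71 [299.7 146.7] [695.3 -94.1  75. ] [684.4 -91.  131.3]
top chute 0.98 [296.9 159. ] [678.7 -91.8   0. ] [666.4 -88.1  75.2]
top cap 0.97 [308.1 294.1] [ 357.9 -119.    75. ] [ 351.  -122.9   25.8]
top cap 0.82 [206.1 220.4] [520.6 116.7  75. ] [521.6 124.1  26.8]
top cap 0.79 [362.6 233.7] [ 497.2 -242.    75. ] [ 497.1 -251.9   25.5]
top die_ring 0.71 [370.7 178. ] [ 635.5 -276.2    0. ] [ 635.4 -276.1    0.5]
top oil 0.92 [209.7 154.5] [685.2 124.3   0. ] [667.8 109.  102.5]
top oil 0.25 [371.5 179. ] [ 633.1 -278.2    0. ] [ 633.  -278.2    0.3]
top wrench 0.88 [422.5 249.8] [ 459.8 -407.2    0. ] [ 460.1 -404.5    7.9]
top wrench 0.36 [289.  233.2] [494.9 -75.6   0. ] [495.2 -73.   76.3]
side table_end 0.77 [301.5 212. ] [496.7 -64.1  75. ] [496.7 -63.   76. ]
side throat 0.98 [233.5 2
[... 191 characters left out ...]
]
side lip 0.78 [211.  199.9] [709.3 -91.3  75. ] [698.  -40.1 118.6]
side chute 0.75 [226.6 225.8] [675.8 -85.5   0. ] [660.8  -4.5  76. ]
side cap 0.91 [284.1 297.1] [523.8 186.3  75. ] [524.8 148.   28.3]
side cap 0.87 [266.8 208. ] [577.  -72.2  75. ] [574.6 -42.1 101.1]
side cap 0.7 [301.1 186. ] [ 500.2 -159.7   75. ] [ 500.1 -160.5   74.4]
side die_ring 0.82 [250.7 177.1] [ 637.  -282.9    0. ] [ 625.4 -184.4   76. ]
side oil 0.9 [210.  289.8] [683.9 115.8   0. ] [675.4 150.   41.3]
side wrench 0.62 [315.1 151.8] [ 463.2 -416.8    0. ] [ 463.6 -404.6    8.4]
1.0 [197.6 592.9 214.6] [3.1 0.  2.8] [ 0.4 -0.1 -0.1] 1.0018400274646795
[[-0.9  0.3  0. ]
 [ 0.3  0.9  0. ]
 [-0.   0.  -1. ]]
```

View pics/top1.png

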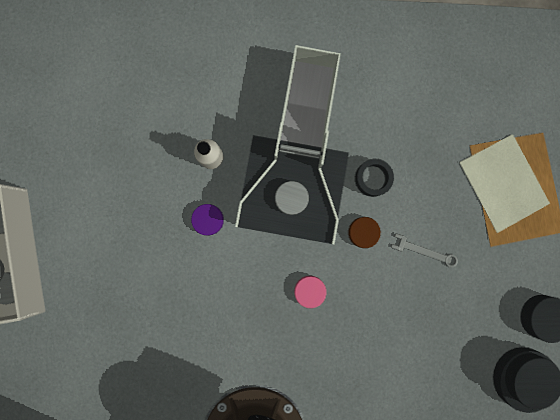

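View pics/side1.png

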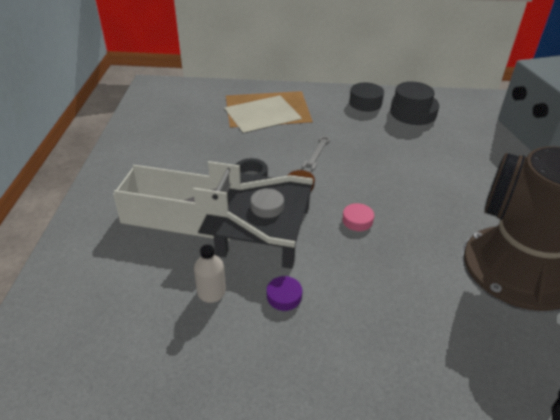

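The top picture shows the grey cap on the dark table at about (292,198). The flap and rod are near (300,150), and the table's open end runs from (236,227) to (335,243). The purple, brown and pink caps on the bench are the look-alikes. The table and cap can be refined from the depth map.

Run:
```python
from h import *
np.set_printoptions(precision=1,suppress=True)
c=imaging.read_camera("top"); s=imaging.read_camera("side")
def cloud(c):
    H,W=c["z_map"].shape; u,v=np.meshgrid(np.arange(W),np.arange(H))
    p=cv2.undistortPoints(np.stack([u,v],-1).reshape(-1,1,2).astype(float),np.array(c["intrinsics"]),np.array(c["distortion"]))[:,0]
    z=c["z_map"].reshape(-1); X=np.c_[p[:,0]*z,-p[:,1]*z,-z]; T=np.linalg.inv(np.array(c["camera_from_world"]))
    return (X@T[:3,:3].T+T[:3,3])[z>0]
for n,k in(("top",c),("side",s)):
    P=cloud(k); m=(abs(P[:,0]-600)<180)&(abs(P[:,1]+85)<150)
    P=P[m]; t=P[abs(P[:,2]-75)<6]
    r=cv2.minAreaRect(t[:,:2].astype(np.float32)); print(n,"table",r,np.median(t[:,2])); print(cv2.boxPoints(r))
    q=P[(abs(P[:,2]-101)<4)&(np.hypot(P[:,0]-588,P[:,1]+78)<48)]
    (x,y),rad=cv2.minEnclosingCircle(q[:,:2].astype(np.float32)); print("cap",x,y,rad,q.mean(0),len(q))
    q=P[P[:,2]>125]; print("high",q.min(0),q.max(0)); r=cv2.minAreaRect(q[:,:2].astype(np.float32)); print(r)
for n in("table_end","throat","hinge","lip"):
    A=[ray(k,mark_of(a,n)[0]["uv"]) for a,k in(("top",c),("side",s))]
    M=sum(np.eye(3)-np.outer(d,d)/(d@d) for o,d in A); b=sum((np.eye(3)-np.outer(d,d)/(d@d))@o for o,d in A); print(n,np.linalg.solve(M,b))
print(state()["tcp_rot"])
```

```text
top table ((638.8782958984375, -86.90394592285156), (226.52032470703125, 299.9816589355469), 80.95420837402344) 75.46721013076092
[[ 472.9 -175.2]
 [ 769.2 -222.3]
 [ 804.8    1.4]
 [ 508.6   48.5]]
cap 575.7142333984375 -77.03229522705078 37.7930793762207 [576.  -76.9 101.4] 840
high [ 645.7 -149.6  125.1] [735.1 -36.9 148.5]
((690.6193237304688, -94.96080017089844), (113.78863525390625, 74.54925537109375), 81.18314361572266)
side table ((639.8307495117188, -85.1920166015625), (232.89805603027344, 298.0104064941406), 80.82432556152344) 75.72922866597548
[[ 474.2 -176.4]
 [ 768.4 -223.9]
 [ 805.5    6. ]
 [ 511.3   53.5]]
cap 579.5294799804688 -74.39641571044922 39.49384307861328 [578.1 -72.  101.5] 571
high [ 648.2 -151.   125. ] [738.9 -32.6 148.1]
((693.0758056640625, -91.74737548828125), (113.18488311767578, 76.57791900634766), 80.2493667602539)
table_end [488.9 -67.7  67.5]
throat [657.3 -84.2  77.2]
hinge [677.4 -94.4 130.4]
lip [ 708.9 -101.5   68. ]
[ 3.1 -0.   2.8]
```

The chute origin comes out at about (679, -92) with yaw -0.158. The cap sits at chute (-104, 0), so it is centred. The moves can't change the lean, so I'll push with the fingers vertical. Their front face can reach about x = -7, which puts the cap's centre at about +30, past the lip.

```bash
cat > go.py <<'E'
import sys
from h import *
# go.py: args chute x,y, world z ; prints slide(m) in tool axes and roll to have tool x = -chute x
O=np.array([679,-92.,0]); A=-0.158; C=R.from_euler("z",A).as_matrix()
s=state(); T=R.from_euler("xyz",s["tcp_rot"]).as_matrix()
p=np.array(s["eef_pos"]); pc=C.T@(p-O)
print("t",round(s["t"],2),"tcp",p.round(1),"chute",pc.round(1),"F",(C.T@np.array(s["ft_force"])).round(1),"rot",np.round(s["tcp_rot"],4),"open",round(s["opening"],2))
x,y,z=map(float,sys.argv[1:4]); tgt=C@np.array([x,y,z])+O*[1,1,0]
print("target",tgt.round(1),"slide",(T.T@(tgt-p)/1000).round(4))
v=T.T@(-C[:,0]); print("roll",np.arctan2(v[1],v[0]).round(4), "chute x dir in tool",(T.T@C[:,0]).round(4))
E
python3 go.py -175 0 190
python3 - <<'E'
from h import *
c=imaging.read_camera("top")
print([at_depth(c,p).round() for p in((5,250),(20,200),(38,300),(30,310))]); print(np.round(state()["joints"],3))
s=state();T=R.from_euler("xyz",s["tcp_rot"]).as_matrix();print((T.T@(np.array([400,250,215])-s["eef_pos"])).round())
E
```

```text
t 1.5 tcp [197.7 592.9 214.7] chute [-583.1  600.7  214.7] F [ 0.  -0.1 -0.8] rot [ 3.1415 -0.      2.8198] open 1.0
target [506.2 -64.5 190. ] slide [-0.5006 -0.5261  0.0246]
roll -0.1638 chute x dir in tool [-0.9866  0.1631  0.    ]
[array([438., 623.,   5.]), array([561., 573.,  37.]), array([323., 522.,  28.]), array([306., 520.,  67.])]
[ 1.143  0.491  1.559  0.     1.092 -0.106]
[-300. -261.   -0.]
```

Call:
step_arm:
  increments:
    - {"slide":[-0.05,-0.03,0],"roll":0}
    - {"slide":[-0.1,-0.06,0],"roll":-0.04}
    - {"slide":[-0.15,-0.1,0],"roll":-0.08}
    - {"slide":[-0.2,-0.14,0],"roll":-0.12}
    - {"slide":[-0.25,-0.18,0],"roll":-0.164}
  fingers: 0.2

```text
t: 2.17
eef_pos: [376.3, 345.3, 214.9]
tcp_rot: [3.141, 0.0, 2.985]
ft_force: [1.2, 0.1, 0.3]
opening: 0.531
grip_force: 0.0
```

```bash
python3 go.py -175 0 190
```

```text
t 2.17 tcp [376.3 345.3 214.9] chute [-367.7  384.2  214.9] F [1.2 0.2 0.3] rot [3.1411e+00 5.0000e-04 2.9855e+00] open 0.53
target [506.2 -64.5 190. ] slide [-0.192  -0.3846  0.0248]
roll 0.0019 chute x dir in tool [-1.0e+00 -1.9e-03  5.0e-04]
```

Call:
step_arm:
  increments:
    - {"slide":[-0.02,-0.05,0]}
    - {"slide":[-0.04,-0.1,0]}
    - {"slide":[-0.06,-0.15,0]}
    - {"slide":[-0.08,-0.2,0]}
    - {"slide":[-0.1,-0.25,0]}

```text
invalid input at $.increments[0]: expected keys slide, roll
```

Call:
step_arm:
  increments:
    - {"slide":[-0.03,-0.045,0]}
    - {"slide":[-0.05,-0.09,0]}
    - {"slide":[-0.07,-0.12,0]}
    - {"slide":[-0.085,-0.13,0]}
    - {"slide":[-0.09,-0.134,0.02]}

```text
invalid input at $.increments[0]: expected keys slide, roll
```

```bash
python3 go.py -175 0 86
```

```text
t 2.17 tcp [376.3 345.3 214.9] chute [-367.7  384.2  214.9] F [1.2 0.2 0.3] rot [3.1411e+00 5.0000e-04 2.9855e+00] open 0.53
target [506.2 -64.5  86. ] slide [-0.192  -0.3846  0.1288]
roll 0.0019 chute x dir in tool [-1.0e+00 -1.9e-03  5.0e-04]
```

Call:
step_arm:
  increments:
    - {"slide":[-0.02,-0.05,0],"roll":0}
    - {"slide":[-0.04,-0.1,0],"roll":0}
    - {"slide":[-0.06,-0.15,0],"roll":0}
    - {"slide":[-0.08,-0.2,0],"roll":0}
    - {"slide":[-0.1,-0.25,0],"roll":0}

```text
t: 2.8
eef_pos: [435.1, 82.7, 214.9]
tcp_rot: [3.141, 0.001, 2.984]
ft_force: [0.5, 0.4, 0.0]
opening: 0.2
grip_force: 0.0
```

Call:
step_arm:
  increments:
    - {"slide":[-0.03,-0.045,0],"roll":0}
    - {"slide":[-0.05,-0.09,0],"roll":0}
    - {"slide":[-0.07,-0.12,0],"roll":0}
    - {"slide":[-0.085,-0.13,0],"roll":0}
    - {"slide":[-0.09,-0.134,0.02],"roll":0}

```text
t: 3.42
eef_pos: [504.1, -62.6, 195.2]
tcp_rot: [-3.142, 0.003, 2.983]
ft_force: [0.2, -0.3, 0.1]
opening: 0.198
grip_force: 0.0
```

```bash
python3 go.py -175 0 86
```

```text
t 3.42 tcp [504.1 -62.6 195.2] chute [-177.4    1.5  195.2] F [ 0.2 -0.3  0.1] rot [-3.1416e+00  2.7000e-03  2.9830e+00] open 0.2
target [506.2 -64.5  86. ] slide [-0.0021 -0.0015  0.1092]
roll -0.0006 chute x dir in tool [-1.0e+00  6.0e-04  2.7e-03]
```

Call:
step_arm:
  increments:
    - {"slide":[0,-0.001,0.03],"roll":0}
    - {"slide":[0,-0.001,0.06],"roll":0}
    - {"slide":[0,-0.0015,0.085],"roll":0}
    - {"slide":[0,-0.0015,0.1],"roll":0}
    - {"slide":[0,-0.0015,0.108],"roll":0}

```text
t: 4.05
eef_pos: [502.6, -63.2, 86.1]
tcp_rot: [3.141, -0.0, 2.984]
ft_force: [-0.1, 0.1, -0.4]
opening: 0.202
grip_force: 0.0
```

```bash
python3 go.py -130 0 86
python3 - <<'E'
from h import *
c=imaging.read_camera("side");cv2.imwrite("pics/s2.png",cv2.resize(c["color"][130:270,150:350,::-1],(800,560)))
E
```

```text
t 4.05 tcp [502.6 -63.2  86.1] chute [-178.8    0.7   86.1] F [-0.1  0.1 -0.4] rot [ 3.1414e+00 -4.0000e-04  2.9842e+00] open 0.2
target [550.6 -71.5  86. ] slide [-0.0488 -0.0007  0.0001]
roll 0.0007 chute x dir in tool [-1.e+00 -7.e-04 -4.e-04]
```

View pics/s2.png

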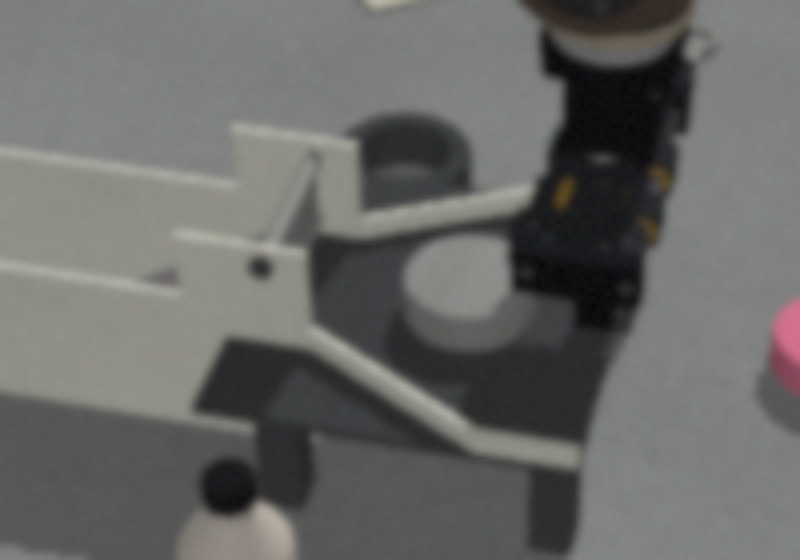

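The fingers are down behind the cap, with their tips about 11 mm above the table. Starting the push.

Call:
step_arm:
  increments:
    - {"slide":[-0.01,-0.001,0],"roll":0}
    - {"slide":[-0.02,-0.001,0],"roll":0}
    - {"slide":[-0.026,-0.001,0],"roll":0}
    - {"slide":[-0.031,-0.001,0],"roll":0}
    - {"slide":[-0.036,-0.001,0],"roll":0}

```text
t: 4.72
eef_pos: [537.7, -70.1, 86.7]
tcp_rot: [3.141, -0.001, 2.984]
ft_force: [-4.2, 0.4, 2.6]
opening: 0.198
grip_force: 1.8
```

Call:
step_arm:
  increments:
    - {"slide":[-0.005,0,0],"roll":0}
    - {"slide":[-0.01,0,0],"roll":0}
    - {"slide":[-0.015,0,0],"roll":0}
    - {"slide":[-0.02,0,0],"roll":0}
    - {"slide":[-0.025,0,0],"roll":0}

```text
t: 5.35
eef_pos: [562.9, -74.2, 86.6]
tcp_rot: [3.142, -0.0, 2.984]
ft_force: [-3.3, 0.3, 3.3]
opening: 0.203
grip_force: 1.9
```

```bash
python3 go.py -17 0 86
python3 - <<'E'
from h import *
c=imaging.read_camera("top");cv2.imwrite("pics/t3.png",cv2.resize(c["color"][100:260,200:380,::-1],(675,600)))
E
```

```text
t 5.35 tcp [562.9 -74.2  86.6] chute [-117.5   -0.7   86.6] F [-3.3 -0.3  3.3] rot [ 3.1415 -0.      2.9838] open 0.2
target [662.2 -89.3  86. ] slide [-0.1005  0.0007  0.0006]
roll 0.0002 chute x dir in tool [-1.e+00 -2.e-04 -0.e+00]
```

View pics/t3.png

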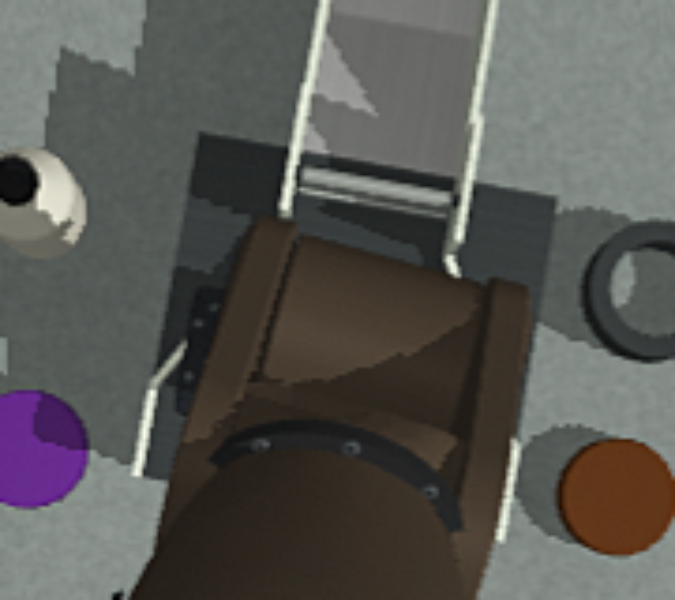

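The top view is blocked by the hand. The hand is centred on the throat, and the push force is steady at about 4 N, so I'll continue.

Call:
step_arm:
  increments:
    - {"slide":[-0.005,0.0005,0],"roll":0}
    - {"slide":[-0.01,0.0005,0],"roll":0}
    - {"slide":[-0.015,0.0005,0],"roll":0}
    - {"slide":[-0.02,0.0005,0],"roll":0}
    - {"slide":[-0.025,0.0005,0],"roll":0}

```text
t: 6.02
eef_pos: [587.7, -77.7, 86.6]
tcp_rot: [3.142, 0.0, 2.984]
ft_force: [-1.9, 0.3, 1.4]
opening: 0.196
grip_force: 1.4
```

Call:
step_arm:
  increments:
    - {"slide":[-0.005,0,0],"roll":0}
    - {"slide":[-0.01,0,0],"roll":0}
    - {"slide":[-0.015,0,0],"roll":0}
    - {"slide":[-0.02,0,0],"roll":0}
    - {"slide":[-0.025,0,0],"roll":0}

```text
t: 6.65
eef_pos: [612.3, -81.6, 86.6]
tcp_rot: [3.142, -0.0, 2.984]
ft_force: [-4.0, 0.8, 1.2]
opening: 0.2
grip_force: 1.6
```

```bash
python3 go.py -17 0 86
python3 - <<'E'
from h import *
c=imaging.read_camera("side");cv2.imwrite("pics/s4.png",cv2.resize(c["color"][130:270,110:310,::-1],(800,560)))
E
```

```text
t 6.65 tcp [612.3 -81.6  86.6] chute [-67.5  -0.2  86.6] F [-4.   0.2  1.2] rot [ 3.1415e+00 -1.0000e-04  2.9838e+00] open 0.2
target [662.2 -89.3  86. ] slide [-0.0505  0.0002  0.0006]
roll 0.0002 chute x dir in tool [-1.e+00 -2.e-04 -1.e-04]
```

View pics/s4.png

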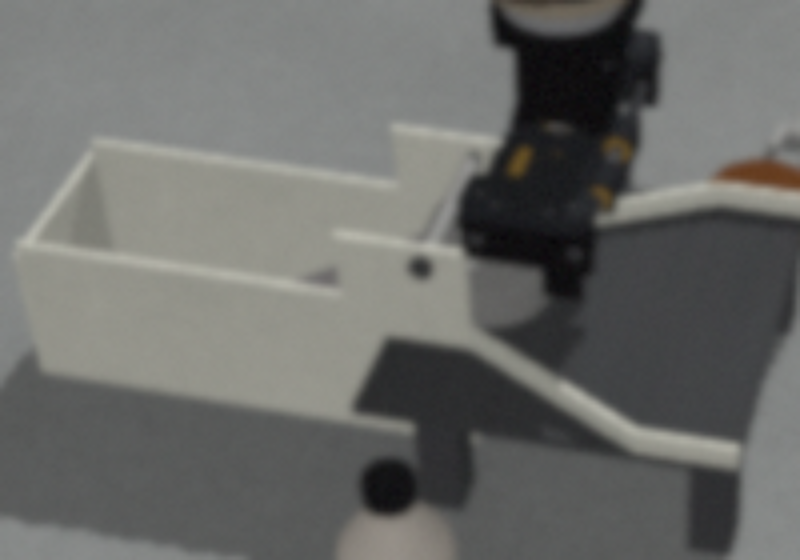

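The cap (around pixel 510,300) is going in between the cheeks with the finger right behind it, and the hand clears the cheeks. Continuing.

Call:
step_arm:
  increments:
    - {"slide":[-0.005,0,0],"roll":0}
    - {"slide":[-0.01,0,0],"roll":0}
    - {"slide":[-0.015,0,0],"roll":0}
    - {"slide":[-0.02,0,0],"roll":0}
    - {"slide":[-0.025,0,0],"roll":0}

```text
t: 7.32
eef_pos: [637.0, -85.5, 86.6]
tcp_rot: [3.141, 0.0, 2.984]
ft_force: [-2.7, 1.5, 2.1]
opening: 0.198
grip_force: 1.7
```

Call:
step_arm:
  increments:
    - {"slide":[-0.004,0,0],"roll":0}
    - {"slide":[-0.008,0,0],"roll":0}
    - {"slide":[-0.012,0,0],"roll":0}
    - {"slide":[-0.016,0,0],"roll":0}
    - {"slide":[-0.019,0,0],"roll":0}

```text
t: 7.95
eef_pos: [655.7, -88.5, 86.6]
tcp_rot: [3.142, 0.0, 2.984]
ft_force: [-3.8, -0.1, 1.9]
opening: 0.2
grip_force: 1.8
```

```bash
python3 go.py -17 0 86
```

```text
t 7.95 tcp [655.7 -88.5  86.6] chute [-23.5  -0.2  86.6] F [-3.7 -0.7  1.9] rot [3.1415 0.     2.9838] open 0.2
target [662.2 -89.3  86. ] slide [-0.0065  0.0002  0.0006]
roll 0.0002 chute x dir in tool [-1.e+00 -2.e-04  0.e+00]
```

Call:
step_arm:
  increments:
    - {"slide":[-0.002,0,0],"roll":0}
    - {"slide":[-0.003,0,0],"roll":0}
    - {"slide":[-0.004,0,0],"roll":0}
    - {"slide":[-0.005,0,0],"roll":0}
    - {"slide":[-0.006,0,0],"roll":0}

```text
t: 8.57
eef_pos: [661.4, -89.4, 86.7]
tcp_rot: [3.141, -0.0, 2.984]
ft_force: [-4.1, 1.0, 3.3]
opening: 0.202
grip_force: 2.0
```

```bash
python3 go.py -17 0 86
python3 - <<'E'
from h import *
c=imaging.read_camera("top");cv2.imwrite("pics/t5.png",cv2.resize(c["color"][30:190,230:380,::-1],(560,600)))
E
```

```text
t 8.57 tcp [661.4 -89.4  86.7] chute [-17.8  -0.2  86.7] F [-4.2  0.3  3.3] rot [ 3.1415 -0.      2.9838] open 0.2
target [662.2 -89.3  86. ] slide [-0.0008  0.0002  0.0007]
roll 0.0002 chute x dir in tool [-1.e+00 -2.e-04 -0.e+00]
```

View pics/t5.png

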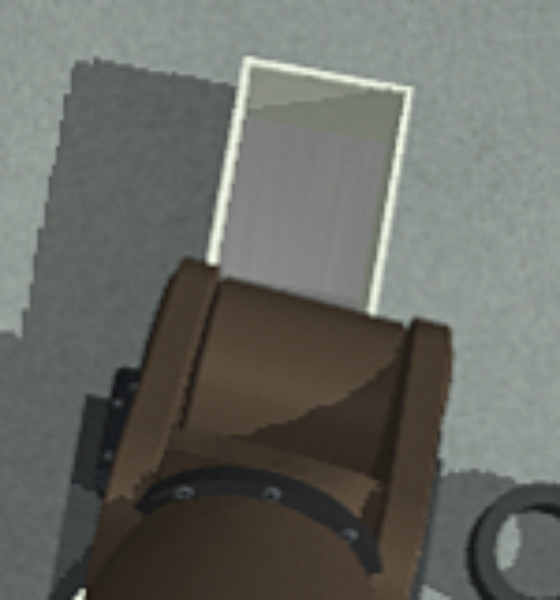

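The cap isn't in the pocket yet and is still in contact with the fingers (4 N). I'll creep forward, watching the force near the rod.

Call:
step_arm:
  increments:
    - {"slide":[-0.001,0,0],"roll":0}
    - {"slide":[-0.0015,0,0],"roll":0}
    - {"slide":[-0.002,0,0],"roll":0}
    - {"slide":[-0.0025,0,0],"roll":0}
    - {"slide":[-0.003,0,0],"roll":0}

```text
t: 9.25
eef_pos: [664.2, -89.8, 86.6]
tcp_rot: [3.141, -0.001, 2.984]
ft_force: [-7.3, 1.1, 3.9]
opening: 0.2
grip_force: 3.5
```

Call:
step_arm:
  increments:
    - {"slide":[0,0,0],"roll":0}
    - {"slide":[0,0,0],"roll":0}

```text
t: 9.5
eef_pos: [664.1, -89.8, 86.6]
tcp_rot: [3.141, -0.001, 2.984]
ft_force: [-5.5, 0.5, 4.5]
opening: 0.201
grip_force: 2.9
```

The tool is being pushed up (4.5 N), which suggests the cap's rear wants to rise but friction on the fingers is holding it. I'll ease back so it can tip.

Call:
step_arm:
  increments:
    - {"slide":[0.002,0,0],"roll":0}
    - {"slide":[0.005,0,0],"roll":0}
    - {"slide":[0.01,0,0],"roll":0}
    - {"slide":[0.01,0,0],"roll":0}
    - {"slide":[0.01,0,0],"roll":0}

```text
t: 10.12
eef_pos: [654.6, -88.3, 86.7]
tcp_rot: [3.142, 0.0, 2.984]
ft_force: [-0.3, 0.3, 0.3]
opening: 0.201
grip_force: 0.0
```

```bash
python3 go.py -17 0 86
python3 - <<'E'
from h import *
c=imaging.read_camera("side");cv2.imwrite("pics/s6.png",cv2.resize(c["color"][130:270,110:310,::-1],(800,560)))
c=imaging.read_camera("top");cv2.imwrite("pics/t6.png",c["color"][30:190,230:380,::-1])
E
```

```text
t 10.12 tcp [654.6 -88.3  86.7] chute [-24.7  -0.2  86.7] F [-0.3  0.3  0.3] rot [3.1415e+00 4.0000e-04 2.9838e+00] open 0.2
target [662.2 -89.3  86. ] slide [-0.0077  0.0002  0.0007]
roll 0.0002 chute x dir in tool [-1.e+00 -2.e-04  4.e-04]
```

View pics/s6.png

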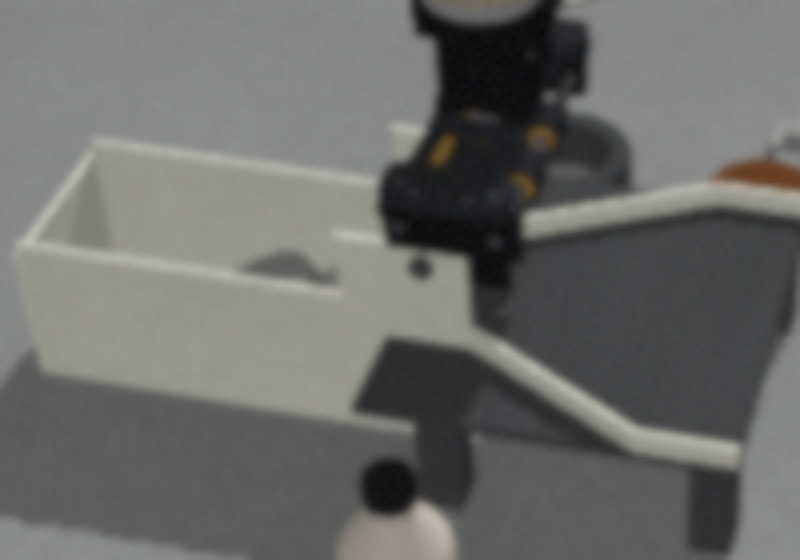

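The cap no longer touches the fingers, but the cheek and hand hide whether it went down. I'll draw back and look.

Call:
step_arm:
  increments:
    - {"slide":[0.025,0,0],"roll":0}
    - {"slide":[0.05,0,0],"roll":0}
    - {"slide":[0.08,0,0],"roll":0}
    - {"slide":[0.11,0,0],"roll":0}
    - {"slide":[0.14,0,0],"roll":0}

```text
t: 10.85
eef_pos: [515.4, -66.2, 86.7]
tcp_rot: [3.142, 0.0, 2.984]
ft_force: [0.7, -0.4, -0.6]
opening: 0.2
grip_force: 0.0
```

Call:
step_arm:
  increments:
    - {"slide":[0.02,0,0],"roll":0}
    - {"slide":[0.05,0,-0.02],"roll":0}
    - {"slide":[0.08,0,-0.04],"roll":0}
    - {"slide":[0.08,0,-0.06],"roll":0}
    - {"slide":[0.08,0,-0.06],"roll":0}

```text
t: 11.48
eef_pos: [437.9, -53.9, 147.7]
tcp_rot: [-3.141, 0.003, 2.984]
ft_force: [-0.7, -0.3, -0.6]
opening: 0.204
grip_force: 0.0
```

```bash
python3 go.py -17 0 86
python3 - <<'E'
from h import *
a=[]
for n,b in(("top",(30,190,230,380)),("side",(130,250,110,260))):
    c=imaging.read_camera(n); a.append(cv2.resize(c["color"][b[0]:b[1],b[2]:b[3],::-1],(400,b[1]*400//150-b[0]*400//150)))
    print(n,[(round(m["confidence"],2),np.round(m["uv"]),at_depth(c,m["uv"]).round()) for m in mark_of(n,"cap")])
h=max(i.shape[0] for i in a); a=[cv2.copyMakeBorder(i,0,h-i.shape[0],0,0,0) for i in a]; cv2.imwrite("pics/b7.png",np.hstack(a))
E
```

```text
t 11.47 tcp [437.9 -53.9 147.7] chute [-244.    -0.3  147.7] F [-0.6 -0.4 -0.6] rot [-3.1413  0.0033  2.9838] open 0.2
target [662.2 -89.3  86. ] slide [-0.2268  0.0003  0.0625]
roll 0.0002 chute x dir in tool [-1.0e+00 -2.0e-04  3.3e-03]
top [(0.97, array([365., 231.]), array([ 503., -258.,   27.])), (0.87, array([306., 112.]), array([ 781., -108.,   58.])), (0.86, array([210., 220.]), array([522., 116.,  27.])), (0.54, array([287., 237.]), array([486., -70.,   3.]))]
side [(0.72, array([356., 219.]), array([ 366., -103.,   28.])), (0.67, array([177., 208.]), array([781., -55.,  77.])), (0.57, array([284., 297.]), array([524., 147.,  26.])), (0.49, array([298., 184.]), array([ 507., -167.,   74.]))]
```

View pics/b7.png

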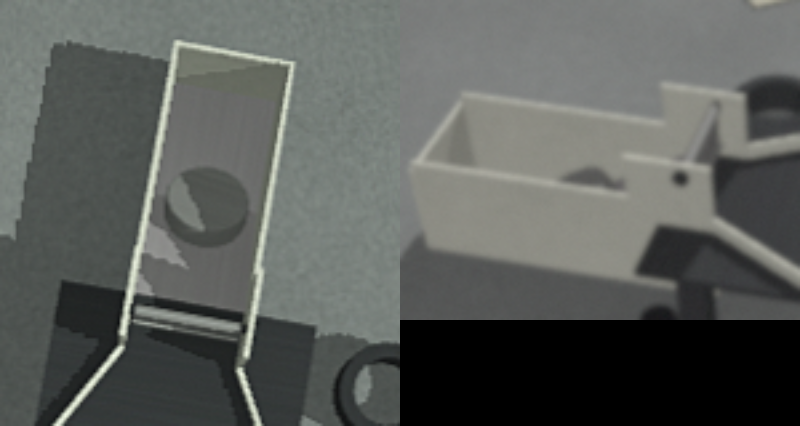

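The cap lies in the chute at (207,205), about 103 mm behind the hinge and against the foot of the ramp. The flap looks shut. Checking that both are at rest.

Call:
step_arm:
  increments:
    - {"slide":[0.02,0,-0.02],"roll":0}
    - {"slide":[0.02,0,-0.04],"roll":0}
    - {"slide":[0.02,0,-0.04],"roll":0}
    - {"slide":[0.02,0,-0.04],"roll":0}
    - {"slide":[0.02,0,-0.04],"roll":0}

```text
t: 12.3
eef_pos: [417.3, -50.5, 185.7]
tcp_rot: [3.141, -0.002, 2.984]
ft_force: [0.0, -0.4, 0.1]
opening: 0.202
grip_force: 0.0
```

Run:
```python
from h import *
c=imaging.read_camera("top")
print([(round(m["confidence"],2),np.round(m["uv"]),at_depth(c,m["uv"]).round()) for m in mark_of("top","cap")[:4]])
O=np.array([679,-92,0]);C=R.from_euler("z",-.158).as_matrix()
for v in range(62,166,4):
    u=round(300+(150-v)*.16)
    print(v,(C.T@(at_depth(c,(u,v))-O)).round(),end=" ")
c=imaging.read_camera("top");cv2.imwrite("pics/t8.png",cv2.resize(c["color"][60:180,255:355,::-1],(500,600)))
```

```text
[(0.97, array([206., 221.]), array([520., 125.,  26.])), (0.86, array([306., 110.]), array([ 787., -108.,   54.])), (0.62, array([363., 231.]), array([ 504., -253.,   28.]))]
62 [244.   1.  20.] 66 [238.   2.   6.] 70 [228.  -0.   6.] 74 [217.   1.   7.] 78 [208.  -1.   6.] 82 [198.  -1.   4.] 86 [186.   0.   6.] 90 [176.  -2.   7.] 94 [157.  -0.  31.] 98 [145.   1.  38.] 102 [134.  -1.  43.] 106 [121.  -0.  50.] 110 [110.   1.  54.] 114 [100.  -1.  58.] 118 [91. -0. 52.] 122 [84. -0. 42.] 126 [73. -2. 46.] 130 [62. -1. 51.] 134 [51. -2. 59.] 138 [40. -1. 66.] 142 [28. -1. 72.] 146 [18. -2. 76.] 150 [ -3.   0. 137.] 154 [-3. -0. 90.] 158 [-10.  -2.  75.] 162 [-20.  -2.  77.]
```

View pics/t8.png

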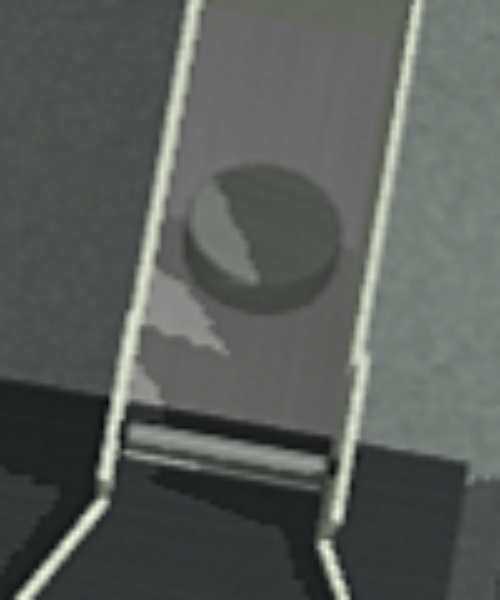

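The flap hangs vertical (depth shows z 90 at x = -3). The cap has its front edge on the pocket floor. I'll wait a second to see whether it still creeps.

Call:
step_arm:
  increments:
    - {"slide":[0,0,0],"roll":0}
    - {"slide":[0,0,0],"roll":0}
    - {"slide":[0,0,0],"roll":0}
    - {"slide":[0,0,0],"roll":0}
    - {"slide":[0,0,0],"roll":0}

```text
t: 13.08
eef_pos: [417.4, -50.6, 186.6]
tcp_rot: [3.141, 0.0, 2.984]
ft_force: [-0.1, 0.2, 0.0]
opening: 0.2
grip_force: 0.0
```

Call:
step_arm:
  increments:
    - {"slide":[0,0,0],"roll":0}
    - {"slide":[0,0,0],"roll":0}
    - {"slide":[0,0,0],"roll":0}
    - {"slide":[0,0,0],"roll":0}
    - {"slide":[0,0,0],"roll":0}

```text
t: 13.7
eef_pos: [417.5, -50.6, 186.6]
tcp_rot: [3.142, 0.0, 2.984]
ft_force: [0.5, 0.0, -0.7]
opening: 0.198
grip_force: 0.0
```

Run:
```python
from h import *
c=imaging.read_camera("top")
O=np.array([679,-92,0]);C=R.from_euler("z",-.158).as_matrix()
for v in range(86,160,4):
    u=round(300+(150-v)*.16)
    print(v,(C.T@(at_depth(c,(u,v))-O)).round(),end=" ")
```

```text
86 [186.   0.   8.] 90 [176.  -2.   6.] 94 [157.  -0.  34.] 98 [145.   1.  39.] 102 [134.  -1.  42.] 106 [122.  -0.  50.] 110 [111.   1.  53.] 114 [100.  -1.  58.] 118 [91. -0. 52.] 122 [84. -0. 41.] 126 [74. -2. 45.] 130 [62. -1. 51.] 134 [51. -2. 59.] 138 [39. -1. 66.] 142 [28. -1. 75.] 146 [19. -2. 75.] 150 [ -3.   0. 135.] 154 [-4. -0. 91.] 158 [-10.  -2.  75.]
```

The readings are unchanged: the cap is at rest at the foot of the chute, the flap is shut and the arm is clear. Handing in.

```bash
python3 -c "
from h import *
print(env.job_done())"
```

```text
the job is handed in; nothing more can be done
None
```

The cap went over the lip and lies at rest at the foot of the chute's ramp, its front edge on the pocket floor; the flap hangs shut, the fingers are clear, the die ring, oil bottle and wrench were not touched, and the job is handed in (no verdict came back).

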